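# Load the cassette into the third gap of the steriliser rack

### The job

The rack is loaded in every second gap so that steam gets between the cassettes. With your fingertips, push the loading guide along its rails, counting the gaps from the right-hand end of the rack, until it lines up with the third gap; then push the cassette out of the guide and fully home against the stop at the back of that gap. Push gently, grip and lift nothing; the two cassettes already in the rack stay where they are.

Things in the scene. Friction and masses are not known exactly. Their poses are not given: they have to be found in the camera images.
- rack: Fixed stainless wire rack, open towards the robot. Origin on the counter, middle of the front line of its dividers; x points into the gaps, y to the left as seen from the open front, z up. Seven wire hoops, 35 mm apart across y from -105 to 105 mm, 86 mm high, 4 mm wire, x = 2 to 106 mm, make six gaps of 31 mm clear width.
- rack_right_end (a point): Foot of the rightmost hoop, at [0, -105, 0] mm in the rack's frame; gaps are counted from here. Middle of the first gap: y = -87.5 mm in the rack's frame, each next gap 35 mm further along +y. The first and the fifth gap are already taken.
- rack_stop (a point): Middle of the back stop, two bars across all gaps, at [112, 0, 39] mm in the rack's frame. A cassette that touches it is home and sticks out 8 mm in front of the rack's origin line. The runner wires it slides on are 12 mm above the counter.
- rack_rods (a point): Between the two rods in front of the hoops that carry the guide, at [-73, 0, 6] mm in the rack's frame. The 8 mm rods run along y at x = -105 and -41 mm, top 10 mm above the counter; end bars at y = -120 and 120 mm are up to 14 mm high.
- guide_mid (a point): Middle of the guide's channel floor, 13 mm above the counter. The guide is a folded steel channel open at both ends, 110 mm long along the rack's x (from x = -128 to -18 mm), 25 mm clear inside, 33 mm wide outside. Its two side cheeks reach up to 40 mm above the counter and may be pushed from either side.
- guide: The loading guide. Origin on the counter under its middle, axes parallel to the rack's, always at x = -73 mm in the rack's frame. It slides only along the rods (the rack's y), with about 2 N of friction (a little more when moved fast), and stays where it is left. It starts between the first gap and 7 mm past the second from the right; from its start it can go 130 mm left, 20 mm right.
- cassette: The cassette to load: shut box 120 x 60 x 22 mm, about 0.2 kg, standing on its long edge in the guide. Its y axis runs along the 120 mm length, parallel to the rack's x; its x axis points up, its z axis across the 22 mm thickness. Origin in the middle of one 120 x 60 mm face.
- cassette_mid (a point): Middle of the cassette. In the guide it is 43 mm above the counter, the cassette's top 73 mm; the rear end, 60 mm nearer the robot, sticks out of the guide by 16 to 26 mm and can be pushed above the cheeks, 45 to 70 mm high; it slides with under 3 N. Home: x = 52 mm in the rack's frame, within some 4 mm of the gap's middle.
- cassette_gap1_mid (a point): Middle of an equal cassette already home in the first gap from the right. Leave it alone.
- cassette_gap5_mid (a point): Middle of an equal cassette already home in the fifth gap from the right. Leave it alone.

How it is judged:
By the outcome, as a careful person would: the job done as asked, in the order asked, and still so for the second after the job is handed in, with the robot touching nothing.
It also fails if it takes over 51 s, if anything falls off the work surface, if the arm or the gripper's body presses on something with over 40 N, if the wrist force passes 120 N, or if a joint passes its speed limit or range.

### The arm

A 6-joint arm with a two-finger parallel gripper is mounted at the origin on a cart in front of the work surface, level with it; the furniture and walls round the work are solid. World frame = base frame: x ahead of the robot, y to its left, z up, the work surface at z = 0. Lengths are in m, angles in rad, forces in N, time in s.
With the tool pointing down it reaches from about 0.35 to 0.975 m from the base axis. Payload 4.9 kg.
Tool frame: the origin (TCP) lies between the finger pads; the fingertips stand 8 mm ahead of it and the grasp point (between the pads) lies 11 mm behind it; z points along the fingers, y is the direction in which the jaws open and shut (so a half turn about z gives the same grasp; the last joint's range is limited). The gripper opens to 85 mm and grips with 20 to 120 N. Pads are 22 mm wide; open, the fingers measure 114 mm over their backs; the gripper's body (76 mm by 85 mm) begins 54 mm behind the grasp point. The pads swing forward as they close: fully open they stand 13 mm farther back than shut.
Start: joints at [-1.356, 0.053, 1.613, -0, 1.476, -0.119], TCP at [0.205, -0.59, 0.239] pointing down, gripper open.
Joint ranges: [-3.01, 3.01], [-1.01, 2.22], [0.06, 2.58], [-1.02, 4.17], [0.09, 2.62], [-3.14, 3.14]. Speed limits (rad/s): [2.57, 2.57, 3.14, 3.14, 3.14, 3.14].

### API

Orientations are given as a rotation vector (axis times angle).
In Python, from station import ctrl gives the robot as it stands. The module is installed in compiled form; this text tells all that it offers.
- The arm moves only by the shell command python3 -m creep 'ROWS' [FORCE]. ROWS is JSON, a list of rows, each an object with "hand": the opening, from 0 (shut) to 1 (fully open); "translation": the shift along the tool's x, y, z in cm, a list of three; "delta_rot": the turn, a rotation vector about the tool's x, y, z in degrees, a list of three. A call has 1 to 8 rows; each row shifts and turns the commanded pose from where the row before left it, along the tool's axes as they then stand; what a row does not reach is not made up. A row lasts 1/8 s, in which the tool goes at most 62.5 mm and 10.7 degrees, less where a joint would pass 70% of its speed; a pose out of reach is approached as far as the arm can. A call with a gripper value outside its range is refused whole. The fingers move at their own pace and stop on an object; FORCE is the grip in N (left out, the last holds). Time passes only in rows, so rows that do not move let the fingers close. It gives the time, the measured TCP pose, the force and the opening at its end, in the units of the state.
- ctrl.get_obs(): the state, without advancing time (a new reading comes with each control period).
- ctrl.get_image(name): name is "side" or "top" or "wrist"; returns (picture, depth): 384x512x3 uint8, red, green, blue; 384x512 float32, m along the optical axis (not along the pixel's ray), 0 where there is no reading.
- ctrl.calibration(name): a dict with "fx", "fy", "cx", "cy" (pixels), "dist" ([k1, k2, p1, p2, k3] as OpenCV has them; the pictures are not rectified), "T" (4x4, takes a point from camera to world coordinates). Camera axes: x right, y up, looking along -z (the intrinsics and any distortion apply to the point x, -y, -z); pixel columns grow to the right and rows downward; lengths in m; the calibration is good to about 2 mm. A picture is of the moment at which its call begins: read the wrist's pose just before it. calibration takes no time and is no camera call; for the wrist camera it gives the pose at the moment of the call.
- ctrl.finish_job(): hands the job in, once; it reports no verdict.
The state is a dict: "t": time; "q": joint angles; "dq": joint speeds; "effort": joint torques, N m; "tool_pos": TCP position; "tool_rot": TCP orientation; "contact_force": force on the tool from outside, world axes, zero at the start; "wrist_torque": the same for the moment, N m; "opening": finger opening in m.
Only numpy, scipy, OpenCV 4.12 (cv2) and the standard library are available. Lean on these libraries where they do the work, as an engineer would, in place of code of your own. Each camera call takes 0.05 s, during which the arm holds its last target.

## Working session

There is one attempt and no reset: what is moved stays moved. The work goes in short steps, Python scripts to look and compute and a shell command to move; the robot and the scene stay as the last step left them, time stands still between calls to the robot, and variables do not carry over. Pictures are saved under pics/ and viewed, and the job is handed in when it is done.

```bash
mkdir -p pics; cat > h.py <<'E'
import numpy as np, cv2
from station import ctrl
def snap(n,f):
    im,d=ctrl.get_image(n); cv2.imwrite('pics/'+f+'.png',cv2.cvtColor(im,cv2.COLOR_RGB2BGR)); np.savez('pics/'+f+'.npz',im=im,d=d,T=ctrl.calibration(n)['T']); return im,d
def ray(n,u,v,T=None):
    c=ctrl.calibration(n); K=np.array([[c['fx'],0,c['cx']],[0,c['fy'],c['cy']],[0,0,1.]])
    p=cv2.undistortPoints(np.array([[[u,v]]],float),K,np.array(c['dist'],float))[0,0]
    T=np.array(c['T']) if T is None else T
    return T[:3,3],T[:3,:3]@np.array([p[0],-p[1],-1.])
def onz(n,u,v,z,T=None):
    o,d=ray(n,u,v,T); return o+d*(z-o[2])/d[2]
def atd(n,u,v,dep,T=None):
    o,d=ray(n,u,v,T); return o+d*dep
E
python3 - <<'E'
from h import *
snap('top','top0');snap('side','side0')
s=ctrl.get_obs();print(s)
for n in('top','side'):print(ctrl.calibration(n))
E
```

```text
{'t': 0.1, 'q': array([-1.35598039e+00,  5.33254270e-02,  1.61419987e+00,  8.33513219e-06,
        1.47599530e+00, -1.19014236e-01]), 'dq': array([-0.00056625,  0.00028226, -0.00258566,  0.00044875, -0.00257027,
        0.00061517]), 'effort': array([ 3.43537786e-04, -3.94895411e+01, -3.71366143e+01, -1.57800787e-04,
        3.75821226e-03, -5.53800579e-07]), 'tool_pos': array([ 0.20466285, -0.58994213,  0.23813871]), 'tool_rot': array([-3.09603161e+00, -5.21626439e-01,  1.31908836e-04]), 'contact_force': array([-0.3637442 , -0.36748349,  0.10658305]), 'wrist_torque': array([-0.04527129, -0.00055798, -0.01542706]), 'opening': 0.08511306824868337}
{'fx': 366.4949870848309, 'fy': 366.4949870848309, 'cx': 261.36446033503745, 'cy': 190.33667610037094, 'dist': array([-0.03040266,  0.        ,  0.        ,  0.        ,  0.        ]), 'T': array([[-0.02623477,  0.9911675 , -0.1299951 ,  0.45215092],
       [-0.99909368, -0.02163702,  0.03665586,  0.38117554],
       [ 0.03351939,  0.13083894,  0.99083683,  0.91234863],
       [ 0.        ,  0.        ,  0.        ,  1.        ]])}
{'fx': 422.08832208160635, 'fy': 422.08832208160635, 'cx': 257.82070445574846, 'cy': 191.91211782923529, 'dist': array([-0.13766666,  0.        ,  0.        ,  0.        ,  0.        ]), 'T': array([[-0.92476036,  0.15068256, -0.34944677,  0.27032319],
       [-0.38052323, -0.35525775,  0.85381146,  1.11773725],
       [ 0.00451083,  0.9225436 ,  0.3858665 ,  0.39083683],
       [ 0.        ,  0.        ,  0.        ,  1.        ]])}
```

View pics/top0.png

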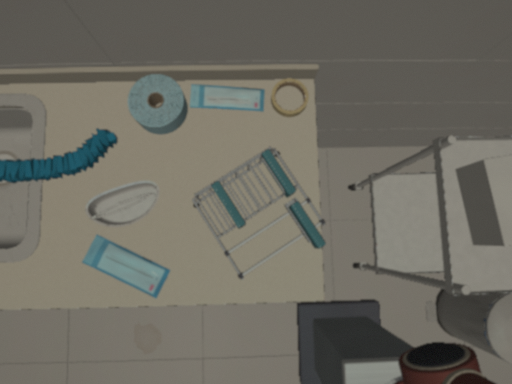

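View pics/side0.png

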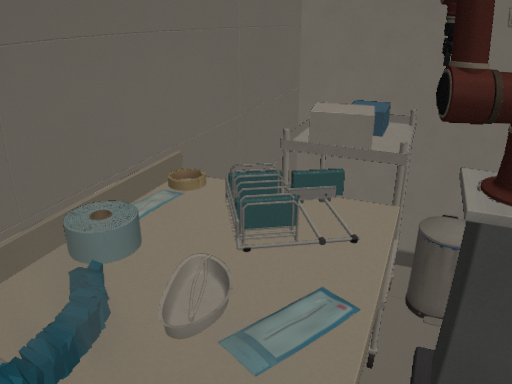

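```bash
python3 - <<'E'
import cv2
a=cv2.imread('pics/top0.png')[135:290,175:340];cv2.imwrite('pics/top0z.png',cv2.convertScaleAbs(cv2.resize(a,None,fx=4.5,fy=3.8*0+4.5*0.85,interpolation=2) if 0 else cv2.resize(a,None,fx=3.8,fy=3.8,interpolation=2),alpha=1.6))
a=cv2.imread('pics/side0.png')[150:260,215:370];cv2.imwrite('pics/side0z.png',cv2.convertScaleAbs(cv2.resize(a,None,fx=5,fy=5,interpolation=2),alpha=1.5))
E
```

```text
(no output)
```

View pics/top0z.png

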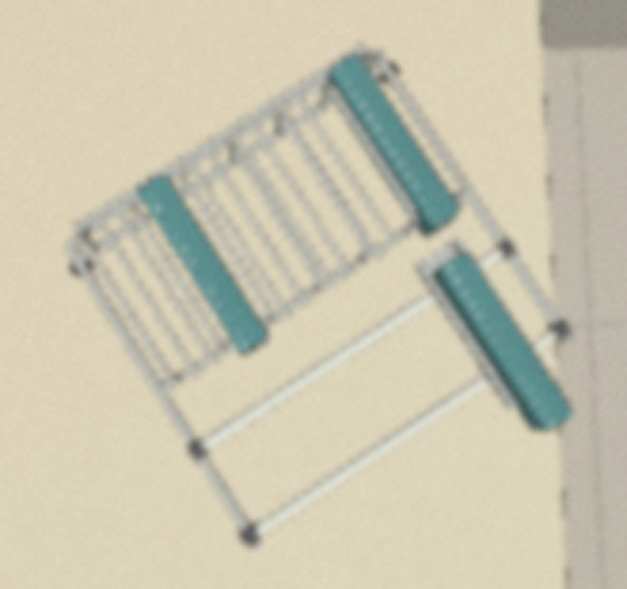

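View pics/side0z.png

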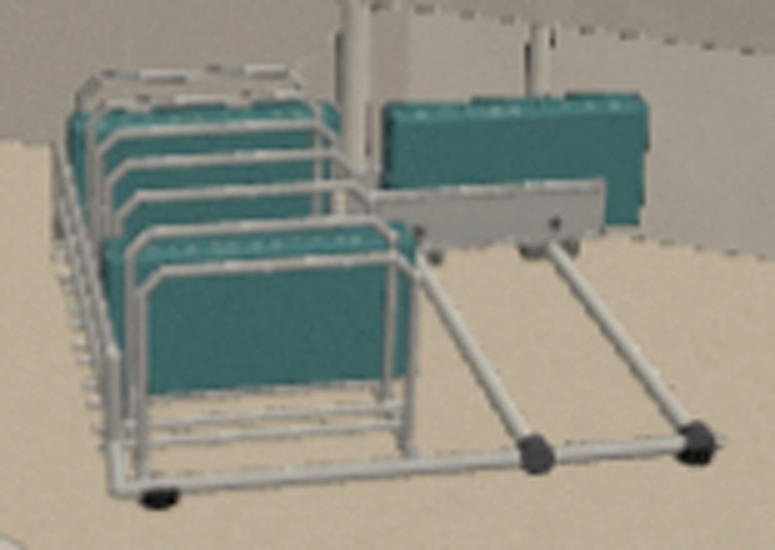

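```bash
cat > meas.py <<'E'
from h import *
def teal(f,n='top',roi=(150,285,195,335)):
    z=np.load('pics/'+f+'.npz');im=z['im'];d=z['d']
    hsv=cv2.cvtColor(im,cv2.COLOR_RGB2HSV)
    m=((hsv[...,0]>80)&(hsv[...,0]<100)&(hsv[...,1]>110)).astype(np.uint8)
    k=np.zeros_like(m);k[roi[0]:roi[1],roi[2]:roi[3]]=1;m*=k
    return im,d,m
E
python3 - <<'E'
from meas import *
caps=[(197,450),(250,536),(507,247),(560,329)]
im,d,m=teal('top0')
W=[]
for u,v in caps:
    u=175+(u+.5)/3.8-.5;v=135+(v+.5)/3.8-.5
    p=onz('top',u,v,0.012);q=atd('top',u,v,d[int(round(v)),int(round(u))]);W.append(p[:2]);print(u,v,p.round(4),q.round(4))
W=np.array(W);R=np.array([[-41,120],[-105,120],[-41,-120],[-105,-120]])/1e3
mw=W.mean(0);mr=R.mean(0);H=(R-mr).T@(W-mw)
th=np.arctan2(H[0,1]-H[1,0],H[0,0]+H[1,1]);Rm=np.array([[np.cos(th),-np.sin(th)],[np.sin(th),np.cos(th)]])
t=mw-Rm@mr;print('rack',t,np.degrees(th),'res mm',((W-(R@Rm.T+t))*1e3).round(1).tolist())
print('lens',np.linalg.norm(W[0]-W[2]),np.linalg.norm(W[1]-W[3]),np.linalg.norm(W[0]-W[1]),np.linalg.norm(W[2]-W[3]))
np.savez('rack.npz',R=Rm,t=t)
n,l,st,c=cv2.connectedComponentsWithStats(m)
for i in range(1,n):
    if st[i,4]<150:continue
    # top-face pixels: by depth height
    vs,us=np.where(l==i)
    P=np.array([atd('top',u,v,d[v,u]) for u,v in zip(us,vs)])
    s=P[:,2]>0.06
    Q=np.array([onz('top',u,v,0.072)[:2] for u,v in zip(us[s],vs[s])])
    (cx,cy),(a,b),an=cv2.minAreaRect((Q*1e3).astype(np.float32))
    r=(np.array([cx,cy])/1e3-t)@Rm
    L=(Q-t)@Rm
    print(i,st[i,4],s.sum(),np.percentile(P[:,2],[5,50,95]).round(3),'c',cx,cy,'sz',a,b,an,'rack',(r*1e3).round(1),'xrange',(L[:,0].min()*1e3).round(1),(L[:,0].max()*1e3).round(1),'med',(np.median(L,0)*1e3).round(1))
E
```

```text
226.4736842105263 253.05263157894737 [0.4191 0.4363 0.012 ] [0.419  0.4364 0.0106]
240.42105263157896 275.68421052631584 [0.3644 0.4037 0.012 ] [0.3644 0.4037 0.0124]
308.0526315789474 199.63157894736844 [0.5445 0.2325 0.012 ] [0.5443 0.2328 0.014 ]
322.0 221.21052631578948 [0.4902 0.2002 0.012 ] [0.4902 0.2001 0.0116]
rack [0.51671173 0.35642554] 31.598221419654006 res mm [[0.2, -0.8], [0.0, 0.1], [-0.2, -0.2], [0.0, 1.0]]
lens 0.23929920530161436 0.23924020017644368 0.06369885149196614 0.06320870554921809
```

```bash
python3 - <<'E'
from meas import *
im,d,m=teal('top0')
for v,u in((224,306),(204,228),(172,280)):print(cv2.cvtColor(im,cv2.COLOR_RGB2HSV)[v,u],im[v,u])
r=np.load('rack.npz');Rm,t=r['R'],r['t']
hsv=cv2.cvtColor(im,cv2.COLOR_RGB2HSV)
m=((hsv[...,0]>75)&(hsv[...,0]<105)&(hsv[...,1]>80)).astype(np.uint8)
k=np.zeros_like(m);k[145:255,205:330]=1;m*=k
n,l,st,c=cv2.connectedComponentsWithStats(m)
for i in range(1,n):
    if st[i,4]<60:continue
    vs,us=np.where(l==i)
    P=np.array([atd('top',u,v,d[v,u]) for u,v in zip(us,vs)])
    s=P[:,2]>0.06
    Q=np.array([onz('top',u,v,0.073 if i==n-1 else .072)[:2] for u,v in zip(us[s],vs[s])])
    (cx,cy),(a,b),an=cv2.minAreaRect((Q*1e3).astype(np.float32))
    rr=(np.array([cx,cy])/1e3-t)@Rm
    L=(Q-t)@Rm
    print(i,st[i],s.sum(),np.percentile(P[:,2],[5,50,95]).round(3),'sz',a,b,an,'rack',(rr*1e3).round(1),'x',(L[:,0].min()*1e3).round(1),(L[:,0].max()*1e3).round(1),'med',(np.median(L,0)*1e3).round(1))
E
```

```text
[91 87 91] [60 90 91]
[92 93 90] [57 88 90]
[90 90 88] [57 88 88]
1 [263 151  31  44 275] 272 [0.068 0.071 0.074] sz 112.9658203125 18.209253311157227 31.034019470214844 rack [ 51.3 -85.5] x -5.1 107.8 med [ 43.2 -87.5]
6 [213 183  31  42 275] 275 [0.068 0.071 0.073] sz 113.44652557373047 15.164458274841309 31.79376983642578 rack [51.4 52.3] x -5.4 108.1 med [48.  51.4]
7 [291 203  33  44 388] 372 [0.062 0.071 0.074] sz 111.20246124267578 19.706308364868164 31.393169403076172 rack [-88.2 -73.9] x -143.8 -32.6 med [-92.9 -74.6]
```

```bash
python3 - <<'E'
from meas import *
z=np.load('pics/top0.npz');d=z['d']
for v in range(100,384,20):
    print(v,[tuple((atd('top',u,v,d[v,u])*100).round().astype(int).tolist()) for u in range(320,512,24)])
snap('wrist','w0')
E
```

```text
100 [(88, 15, -19), (88, 7, -19), (88, -1, -19), (88, -9, -19), (88, -16, -19), (88, -25, -20), (88, -33, -20), (88, -41, -20)]
120 [(88, 11, -39), (88, 2, -39), (88, -7, -39), (88, -17, -40), (88, -26, -40), (88, -36, -41), (88, -45, -40), (88, -55, -41)]
140 [(88, 5, -67), (88, -5, -67), (88, -17, -68), (88, -28, -68), (88, -40, -70), (69, -11, 2), (69, -19, 0), (69, -26, 0)]
160 [(82, 3, -81), (82, -8, -80), (81, -20, -81), (81, -32, -81), (67, -12, -13), (64, -11, 2), (64, -18, 0), (61, -17, 12)]
180 [(72, 4, -80), (72, -8, -80), (68, -11, -55), (67, -20, -52), (67, -30, -53), (59, -10, 2), (58, -16, 3), (57, -16, 12)]
200 [(62, 4, -80), (62, -7, -80), (62, -19, -80), (59, -20, -53), (59, -29, -52), (54, -11, 1), (53, -17, 1), (52, -17, 10)]
220 [(49, 20, 1), (53, -7, -81), (52, -18, -81), (51, -19, -53), (51, -28, -52), (49, -11, 0), (48, -17, 0), (48, -18, 8)]
240 [(44, 22, 7), (43, -6, -80), (43, -18, -81), (43, -18, -52), (43, -28, -52), (43, -37, -52), (43, -16, 0), (43, -18, 6)]
260 [(40, 21, 0), (34, -6, -79), (34, -17, -80), (35, -18, -52), (35, -27, -52), (35, -37, -53), (38, -16, 0), (38, -23, 0)]
280 [(35, 21, 0), (25, -5, -80), (25, -16, -80), (24, -28, -80), (32, -11, -17), (33, -12, -5), (33, -16, 0), (33, -22, 0)]
300 [(30, 21, 0), (17, -3, -74), (17, -13, -72), (15, -28, -81), (15, -39, -81), (15, -48, -76), (18, -49, -59), (20, -51, -46)]
320 [(11, 9, -65), (11, 0, -63), (11, -10, -62), (6, -27, -80), (6, -38, -80), (6, -48, -77), (11, -47, -56), (13, -48, -42)]
340 [(6, 12, -54), (11, 7, -34), (11, 0, -33), (11, -8, -31), (-3, -37, -79), (-4, -49, -80), (0, -52, -65), (6, -47, -42)]
360 [(-2, 12, -54), (15, 16, -1), (15, 10, -1), (15, 4, 0), (23, 9, 25), (24, 6, 28), (24, 2, 29), (-14, -71, -80)]
380 [(-10, 12, -56), (11, 16, -1), (11, 10, 0), (11, 5, 0), (21, 10, 27), (21, 8, 30), (23, 5, 33), (23, 2, 35)]
```

View pics/w0.png

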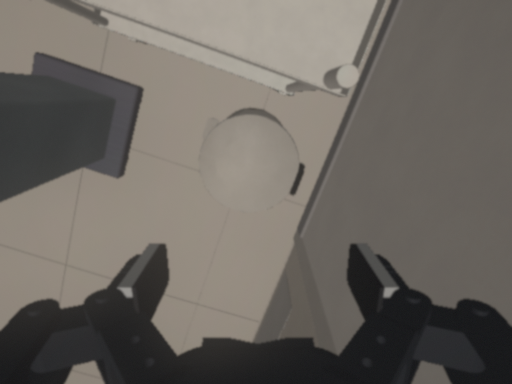

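```bash
python3 -m creep '[{"hand":0,"translation":[0,0,0],"delta_rot":[0,0,-6.2]},{"hand":0,"translation":[0,0,0],"delta_rot":[0,0,-6.3]},{"hand":0,"translation":[3,-2.27,0],"delta_rot":[0,0,0]},{"hand":0,"translation":[4,-3.02,0],"delta_rot":[0,0,0]},{"hand":0,"translation":[4,-3.02,0],"delta_rot":[0,0,0]},{"hand":0,"translation":[4,-3.02,0],"delta_rot":[0,0,0]},{"hand":0,"translation":[4,-3.02,0],"delta_rot":[0,0,0]},{"hand":0,"translation":[3,-2.27,0],"delta_rot":[0,0,0]}]' 20
cat > st.py <<'E'
from h import *
from scipy.spatial.transform import Rotation as Ro
s=ctrl.get_obs();r=np.load('rack.npz');Rm,t=r['R'],r['t']
p=s['tool_pos'];M=Ro.from_rotvec(s['tool_rot']).as_matrix()
print('t',round(s['t'],2),'rack mm',((p[:2]-t)@Rm*1e3).round(1),'tcp z',(p[2]*1e3).round(1),'yaw x',np.degrees(np.arctan2(M[1,0],M[0,0])).round(2),'tilt',M[:,2].round(3),'F rack',(s['contact_force'][:2]@Rm).round(2),s['contact_force'][2].round(2),'open',round(s['opening'],4),'q',s['q'].round(2))
E
python3 st.py
```

```text
t: 1.15
tool_pos: [0.3053, -0.3317, 0.239]
tool_rot: [-3.022, -0.857, -0.0]
contact_force: [-0.0, 0.3, 0.5]
opening: 0.0002
t 1.15 rack mm [-540.6 -475.3] tcp z 239.0 yaw x 31.66 tilt [ 0.  0. -1.] F rack [0.14 0.26] 0.53 open 0.0002 q [-0.99 -0.39  2.    0.    1.53  0.03]
```

```bash
python3 -m creep '[{"hand":0,"translation":[4,-3,0],"delta_rot":[0,0,0]},{"hand":0,"translation":[4,-3,0],"delta_rot":[0,0,0]},{"hand":0,"translation":[4,-3,0],"delta_rot":[0,0,0]},{"hand":0,"translation":[4,-3,0],"delta_rot":[0,0,0]},{"hand":0,"translation":[4,-3,0],"delta_rot":[0,0,0]},{"hand":0,"translation":[4,-3,0],"delta_rot":[0,0,0]},{"hand":0,"translation":[4,-3,0],"delta_rot":[0,0,0]},{"hand":0,"translation":[4,-3,0],"delta_rot":[0,0,0]}]'
python3 -m creep '[{"hand":0,"translation":[4,-3,0],"delta_rot":[0,0,0]},{"hand":0,"translation":[4,-3,0],"delta_rot":[0,0,0]},{"hand":0,"translation":[3.7,-3,0],"delta_rot":[0,0,0]},{"hand":0,"translation":[3,-2.3,0],"delta_rot":[0,0,0]},{"hand":0,"translation":[0,0,0],"delta_rot":[0,0,0]}]'
python3 st.py
```

```text
t: 2.15
tool_pos: [0.4518, 0.0403, 0.2392]
tool_rot: [3.022, 0.856, 0.0]
contact_force: [0.4, -0.4, -0.4]
opening: 0.0001
t: 2.78
tool_pos: [0.5175, 0.2136, 0.2386]
tool_rot: [-3.021, -0.861, 0.002]
contact_force: [-0.5, -0.4, -0.4]
opening: 0.0
t 2.77 rack mm [ -74.2 -122.1] tcp z 238.6 yaw x 31.81 tilt [-0.001 -0.    -1.   ] F rack [-0.63 -0.11] -0.37 open 0.0 q [ 0.26 -0.1   1.77  0.    1.48  1.27]
```

```bash
python3 - <<'E'
from h import *
snap('wrist','w1');snap('side','s1')
E
```

```text
(no output)
```

View pics/w1.png

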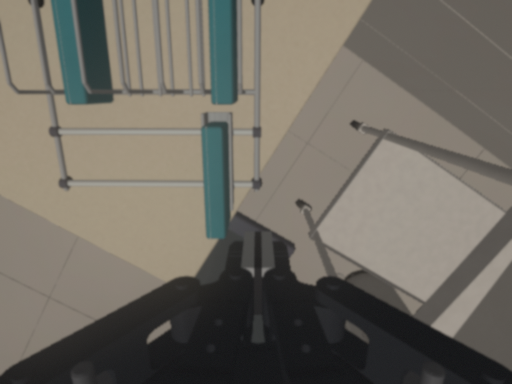

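View pics/s1.png

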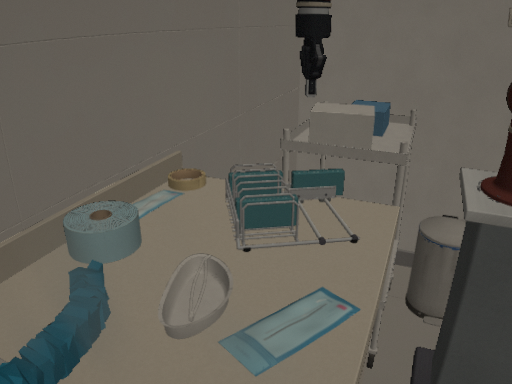

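```bash
python3 - <<'E'
import cv2
a=cv2.imread('pics/w1.png')[60:250,150:300];cv2.imwrite('pics/w1z.png',cv2.convertScaleAbs(cv2.resize(a,None,fx=3,fy=3,interpolation=2),alpha=1.5))
E
cat > wm.py <<'E'
# rack coordinates of wrist-picture points at given heights
from h import *
def rk(f,pts):
    r=np.load('rack.npz');Rm,t=r['R'],r['t'];z=np.load('pics/'+f+'.npz')
    for u,v,h in pts:
        p=onz('wrist',u,v,h/1e3,z['T']);d=z['d'][int(round(v)),int(round(u))];q=atd('wrist',u,v,d,z['T'])
        print((u,v,h),'rack',((p[:2]-t)@Rm*1e3).round(1),'by depth',((q[:2]-t)@Rm*1e3).round(1),'z',(q[2]*1e3).round(1))
E
```

```text
(no output)
```

View pics/w1z.png

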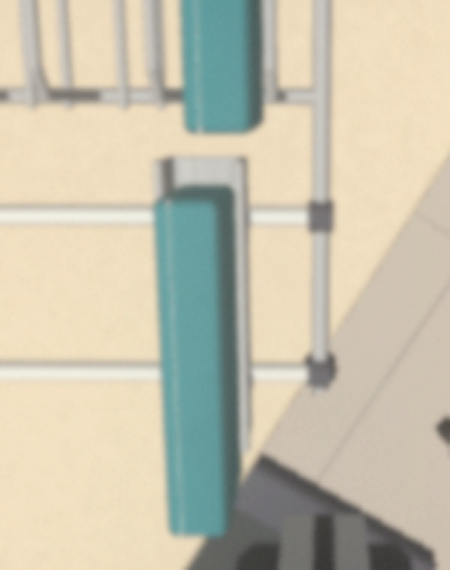

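```bash
python3 - <<'E'
from wm import *
rk('w1',[(201.7,112.5,40),(231.3,112.5,40),(216.5,113.5,40),(256.7,131.7,12),(256.7,183.3,12),(54,131.5,12),(206.7,237,73),(226,237,73),(216,230,73)])
E
```

```text
(201.7, 112.5, 40) rack [-19.6 -63.4] by depth [-21.8 -56.4] z 0.4
(231.3, 112.5, 40) rack [-19.6 -94.7] by depth [-20.9 -92.8] z 17.2
(216.5, 113.5, 40) rack [-20.6 -79. ] by depth [-22.1 -75.8] z 15.2
(256.7, 131.7, 12) rack [ -43.  -121.5] by depth [ -42.8 -121.5] z 13.6
(256.7, 183.3, 12) rack [-105.5 -121.5] by depth [-104.9 -121.5] z 14.1
(54, 131.5, 12) rack [-42.1 117.8] by depth [-41.9 116.9] z 13.4
(206.7, 237, 73) rack [-148.1  -67.9] by depth [-147.1  -68.2] z 75.1
(226, 237, 73) rack [-148.   -88.7] by depth [-488.   -10.6] z -620.7
(216, 230, 73) rack [-139.8  -78.2] by depth [-139.5  -78.3] z 73.7
```

```bash
python3 -m creep '[{"hand":0,"translation":[0,0,3],"delta_rot":[0,0,0]},{"hand":0,"translation":[0,0,4],"delta_rot":[0,0,0]},{"hand":0,"translation":[0,0,4],"delta_rot":[0,0,0]},{"hand":0,"translation":[0,0,4],"delta_rot":[0,0,0]},{"hand":0,"translation":[0,0,3],"delta_rot":[0,0,0]},{"hand":0,"translation":[0,0,1.8],"delta_rot":[0,0,0]},{"hand":0,"translation":[0,0,1],"delta_rot":[0,0,0]},{"hand":0,"translation":[0,0,0],"delta_rot":[0,0,0]}]'
python3 st.py
python3 - <<'E'
from h import *
snap('wrist','w2');snap('side','s2')
import cv2
a=cv2.imread('pics/s2.png')[130:260,215:370];cv2.imwrite('pics/s2z.png',cv2.convertScaleAbs(cv2.resize(a,None,fx=4,fy=4,interpolation=2),alpha=1.5))
E
```

```text
t: 3.88
tool_pos: [0.5176, 0.2116, 0.0314]
tool_rot: [3.023, 0.855, -0.0]
contact_force: [0.0, -0.3, 0.9]
opening: 0.0002
t 3.88 rack mm [ -75.2 -123.9] tcp z 31.4 yaw x 31.6 tilt [-0. -0. -1.] F rack [-0.15 -0.31] 0.86 open 0.0002 q [ 0.25  0.12  1.91 -0.    1.11  1.27]
```

View pics/w2.png

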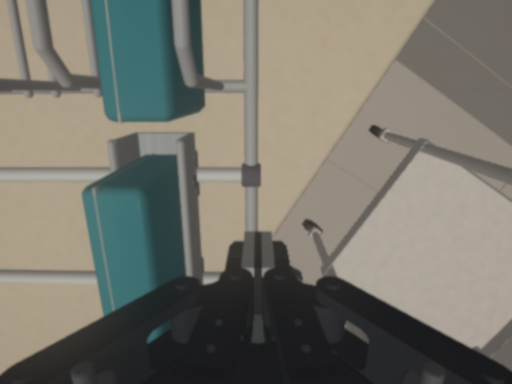

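View pics/s2z.png

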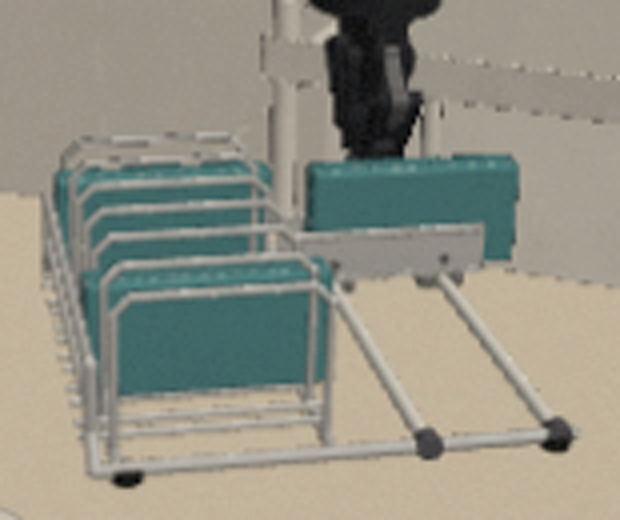

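```bash
python3 - <<'E'
from h import *
z=np.load('pics/w2.npz');r=np.load('rack.npz');Rm,t=r['R'],r['t'];d=z['d']
for v in range(234,384,8):
    o=[]
    for u in range(256,150,-6):
        q=atd('wrist',u,v,d[v,u],z['T']);p=((q[:2]-t)@Rm*1e3)
        if q[2]>.015 and d[v,u]>0: o.append((int(p[0]),int(p[1]),int(q[2]*1e3)))
    print(v,o)
E
```

```text
234 [(-64, -122, 32), (-64, -119, 31), (-64, -117, 33), (-69, -91, 21), (-61, -92, 39), (-59, -90, 42), (-60, -87, 41), (-56, -87, 49), (-52, -87, 57), (-49, -87, 64), (-46, -87, 70)]
242 [(-64, -122, 41), (-65, -120, 39), (-64, -117, 41), (-68, -114, 33), (-73, -91, 23), (-65, -92, 39), (-64, -90, 41), (-63, -87, 42), (-59, -87, 50), (-56, -87, 57), (-51, -87, 66), (-49, -87, 70)]
250 [(-64, -122, 49), (-64, -120, 48), (-64, -117, 48), (-68, -114, 41), (-68, -111, 41), (-77, -91, 23), (-68, -92, 41), (-69, -89, 40), (-67, -87, 43), (-62, -87, 52), (-58, -87, 59), (-55, -87, 66), (-52, -87, 71)]
258 [(-64, -122, 54), (-64, -120, 55), (-64, -117, 54), (-68, -114, 48), (-68, -112, 49), (-81, -91, 25), (-72, -92, 41), (-76, -87, 34), (-71, -87, 43), (-66, -87, 52), (-61, -87, 60), (-57, -87, 67), (-54, -87, 72)]
266 [(-63, -122, 62), (-63, -120, 62), (-64, -118, 61), (-68, -115, 54), (-68, -112, 55), (-68, -110, 55), (-84, -91, 27), (-76, -91, 41), (-80, -87, 35), (-74, -87, 45), (-69, -87, 53), (-64, -87, 61), (-59, -88, 69), (-57, -87, 72)]
274 [(-67, -122, 63), (-63, -120, 68), (-63,
[... 3476 characters left out ...]
-83, -93, 89), (-83, -91, 89), (-82, -89, 90)]
370 [(-64, -123, 109), (-64, -121, 109), (-64, -120, 109), (-65, -118, 109), (-59, -117, 114), (-58, -116, 115), (-58, -115, 115), (-57, -114, 116), (-58, -112, 115), (-57, -111, 116), (-57, -110, 115), (-56, -108, 116), (-56, -107, 116), (-57, -106, 115), (-56, -105, 116), (-64, -101, 109), (-66, -98, 107), (-82, -91, 93)]
378 [(-64, -123, 112), (-65, -121, 111), (-63, -120, 112), (-65, -118, 110), (-64, -117, 112), (-56, -116, 118), (-55, -115, 119), (-56, -114, 119), (-55, -113, 119), (-55, -112, 119), (-55, -110, 119), (-55, -109, 119), (-56, -108, 118), (-55, -107, 120), (-56, -105, 119), (-65, -101, 111), (-63, -100, 112), (-65, -98, 111)]
```

```bash
python3 -m creep '[{"hand":0,"translation":[0,0,-3],"delta_rot":[0,0,0]},{"hand":0,"translation":[0,0,-4],"delta_rot":[0,0,-5]},{"hand":0,"translation":[0,0,0],"delta_rot":[0,0,-10]},{"hand":0,"translation":[0,0,0],"delta_rot":[0,0,-10]},{"hand":0,"translation":[0,0,0],"delta_rot":[0,0,-10]},{"hand":0,"translation":[0,0,0],"delta_rot":[0,0,-10]},{"hand":0,"translation":[0,0,0],"delta_rot":[0,0,-10]},{"hand":0,"translation":[0,0,0],"delta_rot":[0,0,-10]}]'
python3 -m creep '[{"hand":0,"translation":[0,0,0],"delta_rot":[0,0,-10]},{"hand":0,"translation":[0,0,0],"delta_rot":[0,0,-10]},{"hand":0,"translation":[0,0,0],"delta_rot":[0,0,-5]},{"hand":0,"translation":[0,0,0],"delta_rot":[0,0,0]}]'
python3 st.py; python3 -c "
from h import *
print(ctrl.calibration('wrist')['T'].round(3))"
```

```text
t: 4.97
tool_pos: [0.5183, 0.2122, 0.1029]
tool_rot: [2.081, 2.351, 0.003]
contact_force: [0.6, -0.0, 0.2]
opening: -0.0002
t: 5.48
tool_pos: [0.5182, 0.2121, 0.1026]
tool_rot: [1.532, 2.741, 0.002]
contact_force: [0.7, 0.7, 0.8]
opening: 0.0001
t 5.47 rack mm [ -74.3 -123.7] tcp z 102.6 yaw x 121.58 tilt [ 0.002  0.001 -1.   ] F rack [1.03 0.25] 0.85 open 0.0001 q [ 0.26  0.02  1.88 -0.    1.23 -0.3 ]
[[ 0.852 -0.499 -0.156  0.478]
 [ 0.523  0.815  0.251  0.276]
 [ 0.002 -0.295  0.955  0.238]
 [ 0.     0.     0.     1.   ]]
```

```bash
python3 -m creep '[{"hand":0,"translation":[0,0.1,2.5],"delta_rot":[0,0,0]},{"hand":0,"translation":[0,0,2.5],"delta_rot":[0,0,0]},{"hand":0,"translation":[0,0,1.5],"delta_rot":[0,0,0]},{"hand":0,"translation":[0,0,0.7],"delta_rot":[0,0,0]},{"hand":0,"translation":[0.5,0,0],"delta_rot":[0,0,0]},{"hand":0,"translation":[0.5,0,0],"delta_rot":[0,0,0]},{"hand":0,"translation":[0.4,0,0],"delta_rot":[0,0,0]},{"hand":0,"translation":[0.3,0,0],"delta_rot":[0,0,0]}]'
python3 st.py
python3 - <<'E'
from h import *
snap('wrist','w3')
E
```

```text
t: 6.48
tool_pos: [0.5095, 0.2273, 0.0298]
tool_rot: [1.531, 2.742, 0.001]
contact_force: [-0.1, -0.3, 0.2]
opening: 0.0004
t 6.47 rack mm [ -73.8 -106.2] tcp z 29.8 yaw x 121.64 tilt [ 0.001  0.    -1.   ] F rack [-0.27 -0.16] 0.18 open 0.0004 q [ 0.29  0.12  1.92  0.    1.1  -0.27]
```

View pics/w3.png

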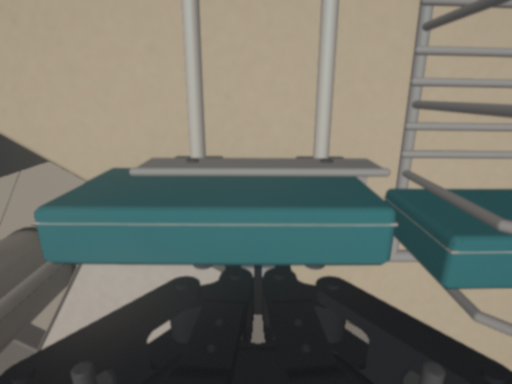

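```bash
python3 -m creep '[{"hand":0,"translation":[0.3,0,0],"delta_rot":[0,0,0]},{"hand":0,"translation":[0.3,0,0],"delta_rot":[0,0,0]},{"hand":0,"translation":[0.4,0,0],"delta_rot":[0,0,0]},{"hand":0,"translation":[0.4,0,0],"delta_rot":[0,0,0]},{"hand":0,"translation":[0.4,0,0],"delta_rot":[0,0,0]},{"hand":0,"translation":[0.4,0,0],"delta_rot":[0,0,0]},{"hand":0,"translation":[0.4,0,0],"delta_rot":[0,0,0]}]'
python3 st.py
python3 -m creep '[{"hand":0,"translation":[0.4,0,0],"delta_rot":[0,0,0]},{"hand":0,"translation":[0.4,0,0],"delta_rot":[0,0,0]},{"hand":0,"translation":[0.4,0,0],"delta_rot":[0,0,0]},{"hand":0,"translation":[0.4,0,0],"delta_rot":[0,0,0]},{"hand":0,"translation":[0.3,0,0],"delta_rot":[0,0,0]},{"hand":0,"translation":[0,0,0],"delta_rot":[0,0,0]}]'
python3 st.py
python3 - <<'E'
from h import *
snap('wrist','w4');snap('side','s4')
a=cv2.imread('pics/s4.png')[130:260,215:370];cv2.imwrite('pics/s4z.png',cv2.convertScaleAbs(cv2.resize(a,None,fx=4,fy=4,interpolation=2),alpha=1.5))
E
```

```text
t: 7.4
tool_pos: [0.4958, 0.2493, 0.0294]
tool_rot: [1.532, 2.743, 0.0]
contact_force: [1.4, -0.7, 1.2]
opening: -0.0001
t 7.4 rack mm [-73.9 -80.3] tcp z 29.4 yaw x 121.63 tilt [ 0.  0. -1.] F rack [ 0.84 -1.36] 1.24 open -0.0001 q [ 0.33  0.11  1.92  0.    1.1  -0.22]
t: 8.15
tool_pos: [0.4852, 0.2654, 0.029]
tool_rot: [-1.531, -2.742, 0.001]
contact_force: [0.3, -0.8, 0.2]
opening: -0.0001
t 8.15 rack mm [-74.5 -61. ] tcp z 29.0 yaw x 121.64 tilt [-0.001  0.    -1.   ] F rack [-0.16 -0.8 ] 0.16 open -0.0001 q [ 0.37  0.11  1.93  0.    1.1  -0.19]
```

View pics/w4.png

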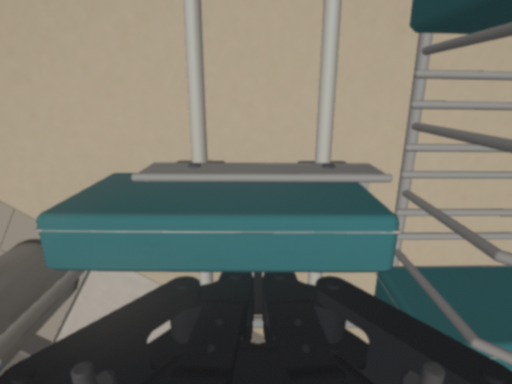

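View pics/s4z.png

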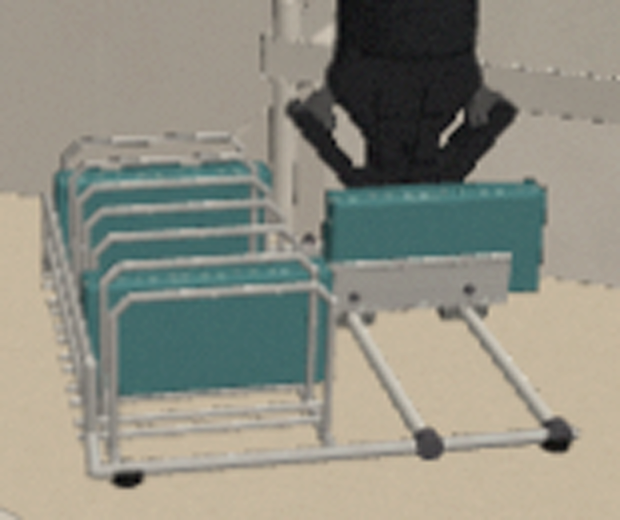

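```bash
python3 - <<'E'
from wm import *
snap('top','top4')
z=np.load('pics/w4.npz')
for u in(260,180,340):
    print(u,[(v,z['im'][v,u].tolist(),round(float(z['d'][v,u]),3)) for v in range(158,188,2)])
rk('w4',[(260,173.5,40),(180,173.5,40),(340,173.5,40),(260,178,40),(260,180.5,40)])
a=cv2.imread('pics/top4.png')[135:290,175:340];cv2.imwrite('pics/top4z.png',cv2.convertScaleAbs(cv2.resize(a,None,fx=3.8,fy=3.8,interpolation=2),alpha=1.6))
E
```

```text
260 [(158, [173, 160, 138], 0.0), (160, [172, 159, 138], 0.168), (162, [149, 139, 123], 0.168), (164, [111, 107, 103], 0.154), (166, [103, 101, 97], 0.15), (168, [104, 101, 98], 0.145), (170, [103, 101, 97], 0.141), (172, [105, 103, 99], 0.137), (174, [129, 126, 122], 0.129), (176, [144, 146, 141], 0.128), (178, [142, 145, 140], 0.128), (180, [124, 123, 119], 0.127), (182, [75, 88, 87], 0.135), (184, [56, 82, 82], 0.133), (186, [55, 81, 81], 0.129)]
180 [(158, [170, 156, 136], 0.167), (160, [135, 126, 111], 0.168), (162, [96, 94, 89], 0.159), (164, [104, 102, 97], 0.152), (166, [104, 102, 98], 0.148), (168, [105, 103, 99], 0.143), (170, [105, 102, 99], 0.141), (172, [107, 105, 101], 0.137), (174, [130, 128, 123], 0.128), (176, [144, 146, 142], 0.128), (178, [142, 143, 138], 0.128), (180, [120, 120, 116], 0.129), (182, [74, 89, 88], 0.137), (184, [59, 83, 84], 0.133), (186, [57, 82, 83], 0.13)]
340 [(158, [171, 158, 136], 0.168), (160, [146, 135, 118], 0.167), (162, [90, 88, 82], 0.16), (164, [101, 99, 96], 0.154), (166, [100, 98, 94], 0.15), (168, [99, 97, 95], 0.145), (170, [100, 99, 95], 0.141), (172, [104, 101, 99], 0.0), (174, [126, 123, 120], 0.128), (176, [143, 142, 138], 0.129), (178, [145, 145, 141], 0.128), (180, [128, 126, 122], 0.127), (182, [77, 89, 89], 0.13), (184, [49, 78, 80], 0.132), (186, [49, 79, 80], 0.131)]
(260, 173.5, 40) rack [-74.6 -17.1] by depth [-74.6 -17.3] z 39.1
(180, 173.5, 40) rack [-108.   -17.1] by depth [-107.9  -17. ] z 40.4
(340, 173.5, 40) rack [-41.3 -17. ] by depth [-41.2 -17.1] z 39.8
(260, 178, 40) rack [-74.6 -19. ] by depth [-74.6 -18.7] z 41.0
(260, 180.5, 40) rack [-74.6 -20.1] by depth [-74.6 -19.6] z 41.7
```

View pics/top4z.png

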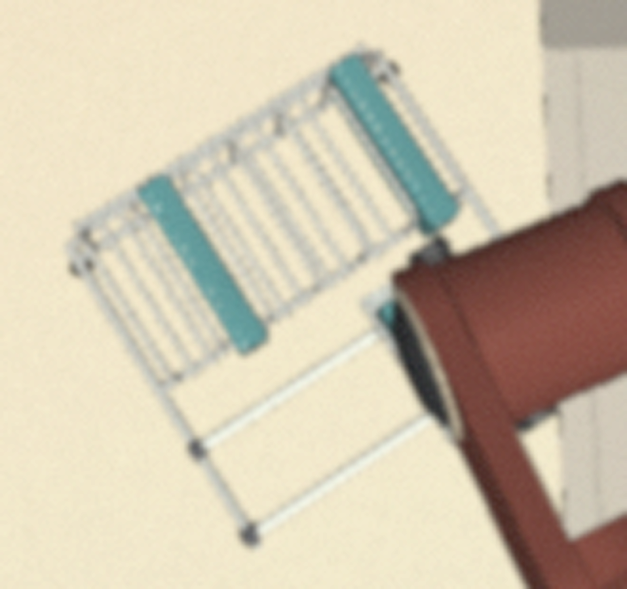

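```bash
python3 -m creep '[{"hand":0,"translation":[0.3,0,0],"delta_rot":[0,0,0]},{"hand":0,"translation":[0.4,0,0],"delta_rot":[0,0,0]},{"hand":0,"translation":[0.4,0,0],"delta_rot":[0,0,0]},{"hand":0,"translation":[0.3,0,0],"delta_rot":[0,0,0]},{"hand":0,"translation":[0,0,0],"delta_rot":[0,0,0]}]'
python3 st.py
python3 - <<'E'
from h import *
snap('wrist','w5')
a=cv2.imread('pics/w5.png');cv2.imwrite('pics/w5z.png',cv2.convertScaleAbs(cv2.resize(a[0:300,100:512],None,fx=1.9,fy=1.9,interpolation=2),alpha=1.3))
E
```

```text
t: 8.93
tool_pos: [0.4783, 0.2776, 0.0294]
tool_rot: [-1.532, -2.742, -0.001]
contact_force: [0.7, 0.3, -0.0]
opening: 0.0002
t 8.93 rack mm [-74. -47.] tcp z 29.4 yaw x 121.63 tilt [-0.     0.001 -1.   ] F rack [ 0.74 -0.06] -0.05 open 0.0002 q [ 0.39  0.11  1.93  0.    1.1  -0.16]
```

View pics/w5z.png

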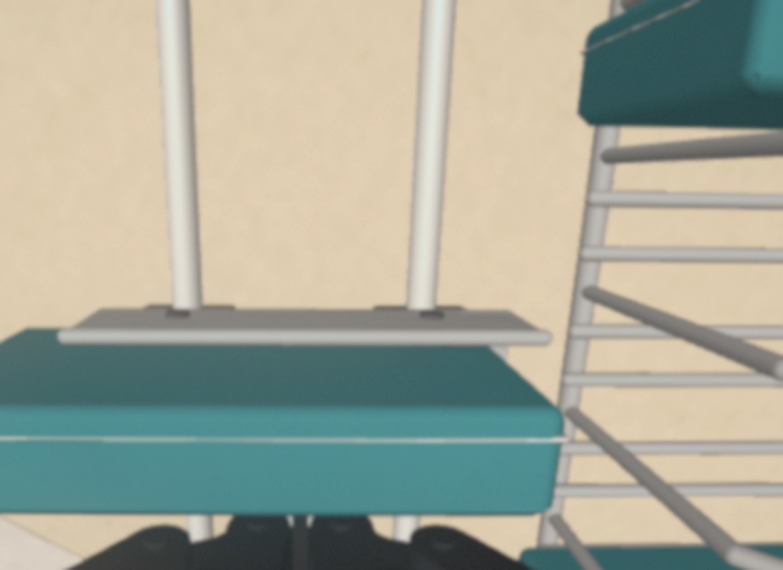

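```bash
python3 - <<'E'
from wm import *
z=np.load('pics/w5.npz')
rk('w5',[(260,173.5,40),(340,173.5,40)])
g=z['im'].astype(int).sum(2)
for u in(430,445,458,475):
    print(u,[(v,int(g[v,u]),round(float(z['d'][v,u]),3)) for v in range(100,270) if g[v,u]<g[max(v-4,0):v+5,u].mean()-15])
rk('w5',[(458,174.2,12),(458,199.5,12),(458,133.5,12),(458,104.5,12),(445,235.5,12),(445,258,12),(100+590/1.9,292/1.9,12),(100+570/1.9,410/1.9,12),(100+607/1.9,155/1.9,12),(100+552/1.9,520/1.9,12)])
E
```

```text
(260, 173.5, 40) rack [-73.7  -3.3] by depth [-73.7  -3.4] z 39.7
(340, 173.5, 40) rack [-40.1  -3.3] by depth [-40.1  -3.3] z 40.1
430 [(100, 410, 0.157), (101, 403, 0.147), (106, 378, 0.148), (107, 350, 0.147), (108, 345, 0.148), (109, 395, 0.16), (130, 412, 0.151), (135, 387, 0.151), (136, 362, 0.151), (137, 376, 0.153), (157, 348, 0.137), (158, 303, 0.138), (159, 296, 0.136), (163, 262, 0.135), (164, 251, 0.134), (165, 268, 0.135), (171, 391, 0.158), (176, 392, 0.156), (177, 381, 0.158), (178, 406, 0.159), (196, 384, 0.174), (197, 386, 0.163), (202, 385, 0.163), (203, 385, 0.176), (232, 392, 0.168), (233, 380, 0.168), (238, 299, 0.137), (239, 294, 0.136), (245, 275, 0.134), (246, 270, 0.135), (247, 288, 0.134), (248, 339, 0.134), (254, 394, 0.185), (255, 365, 0.174), (256, 382, 0.171), (261, 424, 0.172)]
445 [(100, 407, 0.159), (101, 395, 0.146), (107, 353, 0.146), (108, 341, 0.147), (109, 381, 0.159), (130, 407, 0.15), (135, 391, 0.15), (136, 365, 0.152), (137, 377, 0.153), (163, 323, 0.127), (164, 299, 0.126), (165, 294, 0.124), (169, 259, 0.124), (170, 249, 0.125), (171, 255, 
[... 1455 characters left out ...]
0.7] by depth [ 1.4 -0.2] z 53.3
(458, 199.5, 12) rack [ 32.2 -24.6] by depth [ 31.2 -24.1] z 13.5
(458, 133.5, 12) rack [25.6 10.3] by depth [25.6 10.3] z 12.0
(458, 104.5, 12) rack [23.  24.3] by depth [22.1 24.3] z 13.4
(445, 235.5, 12) rack [ 29.  -45.6] by depth [ 29.3 -45.9] z 11.5
(445, 258, 12) rack [ 31.6 -59.7] by depth [  1.6 -34.8] z 55.2
(410.5263157894737, 153.6842105263158, 12) rack [ 2.8 -0. ] by depth [1.8 0.3] z 14.0
(400.0, 215.78947368421055, 12) rack [  2.  -33.8] by depth [  1.8 -33.7] z 12.4
(419.47368421052636, 81.57894736842105, 12) rack [ 2.3 34.7] by depth [ 1.9 34.6] z 12.8
(390.5263157894737, 273.6842105263158, 12) rack [  1.6 -69.5] by depth [  1.5 -69.4] z 12.2
```

```bash
python3 -m creep '[{"hand":0,"translation":[0.1,0,0],"delta_rot":[0,0,0]},{"hand":0,"translation":[0.1,0,0],"delta_rot":[0,0,0]},{"hand":0,"translation":[0,0,0],"delta_rot":[0,0,0]},{"hand":0,"translation":[0,0,0],"delta_rot":[0,0,0]}]'
python3 st.py
python3 - <<'E'
from wm import *
snap('wrist','w6')
z=np.load('pics/w6.npz')
g=z['im'].astype(int).sum(2)
for u in(260,470):
    print(u,[(v,int(g[v,u])) for v in range(164,208)])
E
```

```text
t: 9.48
tool_pos: [0.4779, 0.2789, 0.0296]
tool_rot: [1.532, 2.742, 0.001]
contact_force: [1.8, -1.0, 0.4]
opening: -0.0004
t 9.47 rack mm [-73.7 -45.7] tcp z 29.6 yaw x 121.62 tilt [ 0.001  0.    -1.   ] F rack [ 1.02 -1.83] 0.36 open -0.0004 q [ 0.39  0.11  1.93  0.    1.1  -0.16]
260 [(164, 300), (165, 298), (166, 298), (167, 298), (168, 297), (169, 298), (170, 301), (171, 298), (172, 301), (173, 330), (174, 374), (175, 407), (176, 428), (177, 434), (178, 423), (179, 397), (180, 356), (181, 299), (182, 248), (183, 222), (184, 218), (185, 216), (186, 216), (187, 216), (188, 215), (189, 215), (190, 214), (191, 214), (192, 212), (193, 214), (194, 212), (195, 212), (196, 211), (197, 211), (198, 213), (199, 210), (200, 211), (201, 211), (202, 210), (203, 212), (204, 210), (205, 210), (206, 209), (207, 208)]
470 [(164, 463), (165, 462), (166, 464), (167, 465), (168, 464), (169, 463), (170, 464), (171, 459), (172, 434), (173, 395), (174, 375), (175, 354), (176, 319), (177, 298), (178, 292), (179, 291), (180, 286), (181, 280), (182, 270), (183, 263), (184, 252), (185, 245), (186, 270), (187, 340), (188, 413), (189, 447), (190, 459), (191, 462), (192, 464), (193, 465), (194, 467), (195, 465), (196, 455), (197, 425), (198, 387), (199, 382), (200, 402), (201, 419), (202, 423), (203, 411), (204, 394), (205, 401), (206, 433), (207, 454)]
```

```bash
python3 -m creep '[{"hand":0,"translation":[0.08,0,0],"delta_rot":[0,0,0]},{"hand":0,"translation":[0,0,0],"delta_rot":[0,0,0]},{"hand":0,"translation":[0,0,0],"delta_rot":[0,0,0]}]'
python3 st.py
python3 - <<'E'
from wm import *
snap('wrist','w7')
z=np.load('pics/w7.npz')
g=z['im'].astype(int).sum(2)
for u in(260,340):
    c=g[164:180,u];print(u,c.tolist())
rk('w7',[(260,173.5,40),(340,173.5,40)])
E
```

```text
t: 9.9
tool_pos: [0.4771, 0.2795, 0.0294]
tool_rot: [1.532, 2.743, 0.0]
contact_force: [1.8, -0.9, 1.0]
opening: -0.0001
t 9.9 rack mm [-74.  -44.8] tcp z 29.4 yaw x 121.62 tilt [ 0.  0. -1.] F rack [ 1.02 -1.68] 0.95 open -0.0001 q [ 0.4   0.11  1.93 -0.    1.1  -0.16]
260 [319, 305, 299, 296, 299, 298, 298, 298, 302, 327, 370, 405, 428, 435, 425, 402]
340 [287, 290, 288, 287, 287, 290, 290, 293, 299, 323, 361, 398, 421, 432, 426, 410]
(260, 173.5, 40) rack [-74.   -0.9] by depth [-73.9  -1.3] z 38.3
(340, 173.5, 40) rack [-40.5  -0.9] by depth [-40.5  -0.9] z 40.0
```

```bash
python3 -m creep '[{"hand":0,"translation":[-0.7,0,0],"delta_rot":[0,0,0]},{"hand":0,"translation":[-1.3,0,0],"delta_rot":[0,0,0]},{"hand":0,"translation":[0,0,-2],"delta_rot":[0,0,0]},{"hand":0,"translation":[0,0,-4],"delta_rot":[0,0,0]},{"hand":0,"translation":[0,0,-4],"delta_rot":[0,0,0]},{"hand":0,"translation":[0,0,-1],"delta_rot":[0,0,10]},{"hand":0,"translation":[0,0,0],"delta_rot":[0,0,10]},{"hand":0,"translation":[0,0,0],"delta_rot":[0,0,10]}]'
python3 -m creep '[{"hand":0,"translation":[0,0,0],"delta_rot":[0,0,10]},{"hand":0,"translation":[0,0,0],"delta_rot":[0,0,10]},{"hand":0,"translation":[0,0,0],"delta_rot":[0,0,10]},{"hand":0,"translation":[0,0,0],"delta_rot":[0,0,10]},{"hand":0,"translation":[0,0,0],"delta_rot":[0,0,10]},{"hand":0,"translation":[0,0,0],"delta_rot":[0,0,10]},{"hand":0,"translation":[0,0,0],"delta_rot":[0,0,0]}]'
python3 st.py
```

```text
t: 10.95
tool_pos: [0.4879, 0.2626, 0.1413]
tool_rot: [2.196, 2.246, 0.003]
contact_force: [-0.6, 0.2, -0.7]
opening: -0.0003
t: 11.82
tool_pos: [0.4878, 0.2625, 0.1406]
tool_rot: [-3.022, -0.859, -0.002]
contact_force: [0.6, 0.3, -0.0]
opening: 0.0001
t 11.82 rack mm [-73.8 -64.8] tcp z 140.6 yaw x 31.73 tilt [ 0.001  0.001 -1.   ] F rack [ 0.69 -0.02] -0.05 open 0.0001 q [ 0.36 -0.04  1.87  0.    1.3   1.38]
```

```bash
python3 -m creep '[{"hand":0,"translation":[-2.8,-1.2,0],"delta_rot":[0,0,0]},{"hand":0,"translation":[-4,-1.2,0],"delta_rot":[0,0,0]},{"hand":0,"translation":[-3,-1.2,0],"delta_rot":[0,0,0]},{"hand":0,"translation":[-1.3,-1.15,0],"delta_rot":[0,0,0]},{"hand":0,"translation":[0,0,0],"delta_rot":[0,0,0]}]'
python3 st.py
python3 - <<'E'
from h import *
snap('wrist','w8')
a=cv2.imread('pics/w8.png');cv2.imwrite('pics/w8z.png',cv2.convertScaleAbs(cv2.resize(a,None,fx=1.5,fy=1.5,interpolation=2),alpha=1.4))
E
```

```text
t: 12.45
tool_pos: [0.3679, 0.2452, 0.1399]
tool_rot: [-3.021, -0.859, -0.002]
contact_force: [1.2, -0.3, 0.6]
opening: 0.0
t 12.45 rack mm [-185.   -16.8] tcp z 139.9 yaw x 31.75 tilt [ 0.001  0.001 -1.   ] F rack [ 0.86 -0.83] 0.58 open 0.0 q [ 0.42 -0.33  2.13  0.    1.34  1.44]
```

View pics/w8z.png

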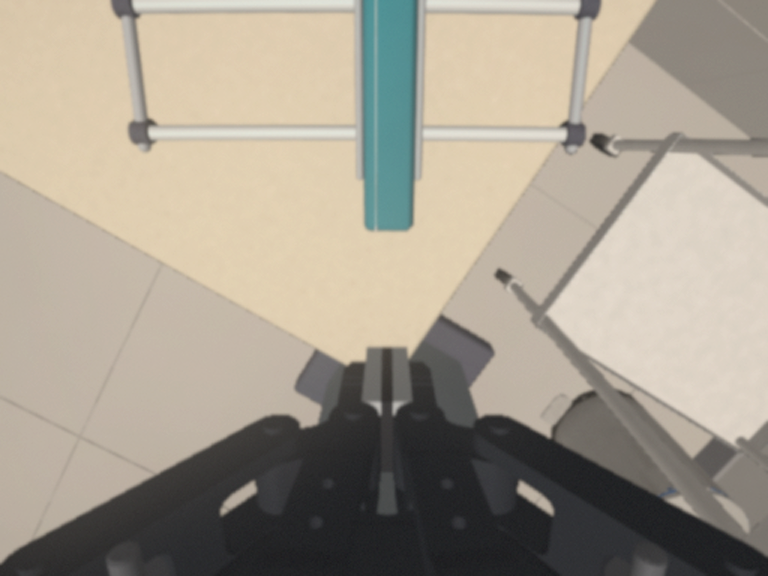

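```bash
python3 - <<'E'
from wm import *
k=1/1.5
rk('w8',[(356.5*k,165*k,40),(422.5*k,165*k,40),(140*k,132*k,12),(573*k,133*k,12),(364*k,225*k,73),(413*k,225*k,73),(388*k,229*k,73)])
E
```

```text
(237.66666666666666, 110.0, 40) rack [-121.1   -2. ] by depth [-121.1   -2. ] z 40.4
(281.66666666666663, 110.0, 40) rack [-121.1  -34.7] by depth [-122.9  -37.7] z 0.1
(93.33333333333333, 88.0, 12) rack [-104.4  118.4] by depth [-104.4  117.2] z 14.3
(382.0, 88.66666666666666, 12) rack [-104.9 -118.8] by depth [-105.  -118.2] z 13.5
(242.66666666666666, 150.0, 73) rack [-145.4   -6.9] by depth [-145.5   -6.9] z 72.6
(275.3333333333333, 150.0, 73) rack [-145.4  -28.5] by depth [-157.8  -32.8] z 1.0
(258.66666666666663, 152.66666666666666, 73) rack [-147.2  -17.5] by depth [-147.2  -17.5] z 72.9
```

```bash
python3 -m creep '[{"hand":0,"translation":[0,0.05,2.5],"delta_rot":[0,0,0]},{"hand":0,"translation":[0,0,3],"delta_rot":[0,0,0]},{"hand":0,"translation":[0,0,2.2],"delta_rot":[0,0,0]},{"hand":0,"translation":[0,0,0.7],"delta_rot":[0,0,0]},{"hand":0,"translation":[0.8,0,0],"delta_rot":[0,0,0]},{"hand":0,"translation":[0.8,0,0],"delta_rot":[0,0,0]},{"hand":0,"translation":[0.4,0,0],"delta_rot":[0,0,0]},{"hand":0,"translation":[0.4,0,0],"delta_rot":[0,0,0]}]'
python3 st.py
python3 -m creep '[{"hand":0,"translation":[0.4,0,0],"delta_rot":[0,0,0]},{"hand":0,"translation":[0.4,0,0],"delta_rot":[0,0,0]},{"hand":0,"translation":[0.5,0,0],"delta_rot":[0,0,0]},{"hand":0,"translation":[0.5,0,0],"delta_rot":[0,0,0]},{"hand":0,"translation":[0.5,0,0],"delta_rot":[0,0,0]}]'
python3 st.py
python3 - <<'E'
from h import *
snap('wrist','w9')
E
```

```text
t: 13.5
tool_pos: [0.3895, 0.2572, 0.0559]
tool_rot: [-3.023, -0.856, -0.002]
contact_force: [0.2, 0.1, 0.2]
opening: 0.0
t 13.5 rack mm [-160.3  -17.8] tcp z 55.9 yaw x 31.63 tilt [ 0.001  0.    -1.   ] F rack [ 0.2  -0.03] 0.24 open 0.0 q [ 0.42 -0.14  2.12 -0.    1.16  1.44]
t: 14.12
tool_pos: [0.4086, 0.2691, 0.0552]
tool_rot: [-3.023, -0.856, 0.0]
contact_force: [-1.9, -0.6, 0.9]
opening: -0.0004
t 14.12 rack mm [-137.9  -17.8] tcp z 55.2 yaw x 31.62 tilt [-0. -0. -1.] F rack [-1.96  0.52] 0.89 open -0.0004 q [ 0.43 -0.08  2.07  0.    1.15  1.45]
```

View pics/w9.png

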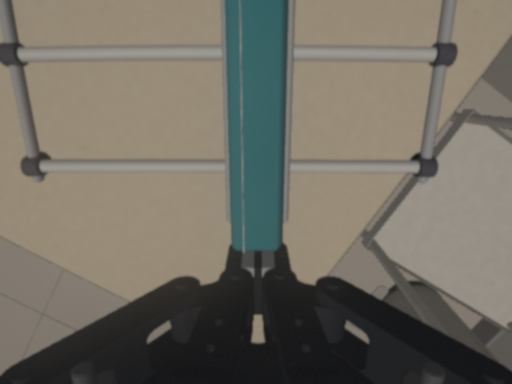

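```bash
python3 -m creep '[{"hand":0,"translation":[0.5,0,0],"delta_rot":[0,0,0]},{"hand":0,"translation":[0.5,0,0],"delta_rot":[0,0,0]},{"hand":0,"translation":[0.5,0,0],"delta_rot":[0,0,0]},{"hand":0,"translation":[0.5,0,0],"delta_rot":[0,0,0]},{"hand":0,"translation":[0.5,0,0],"delta_rot":[0,0,0]},{"hand":0,"translation":[0.5,0,0],"delta_rot":[0,0,0]}]'
python3 st.py
python3 -m creep '[{"hand":0,"translation":[0.5,0,0],"delta_rot":[0,0,0]},{"hand":0,"translation":[0.5,0,0],"delta_rot":[0,0,0]},{"hand":0,"translation":[0.5,0,0],"delta_rot":[0,0,0]},{"hand":0,"translation":[0.5,0,0],"delta_rot":[0,0,0]},{"hand":0,"translation":[0.5,0,0],"delta_rot":[0,0,0]},{"hand":0,"translation":[0.5,0,0],"delta_rot":[0,0,0]}]'
python3 st.py
python3 - <<'E'
from h import *
snap('wrist','w10')
E
```

```text
t: 14.92
tool_pos: [0.4342, 0.2848, 0.0553]
tool_rot: [3.023, 0.856, -0.0]
contact_force: [-1.6, -0.9, 0.4]
opening: 0.0001
t 14.93 rack mm [-107.8  -17.8] tcp z 55.3 yaw x 31.63 tilt [-0. -0. -1.] F rack [-1.81  0.02] 0.43 open 0.0001 q [ 0.44 -0.01  2.   -0.    1.15  1.46]
t: 15.68
tool_pos: [0.4597, 0.3005, 0.0553]
tool_rot: [-3.023, -0.856, -0.0]
contact_force: [-0.0, -1.4, 0.5]
opening: 0.0
t 15.68 rack mm [-77.8 -17.8] tcp z 55.3 yaw x 31.62 tilt [-0.  0. -1.] F rack [-0.74 -1.16] 0.52 open 0.0 q [0.44 0.06 1.93 0.   1.15 1.46]
```

View pics/w10.png

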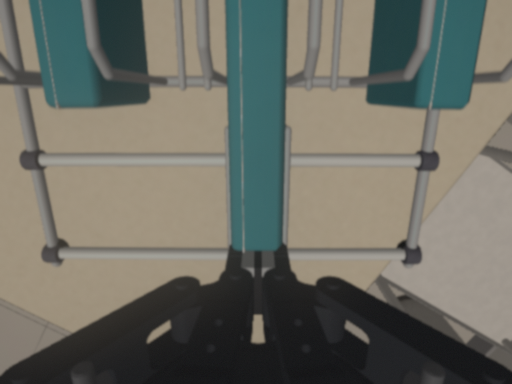

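Cassette is sliding centred into the third gap (between hoops at columns ~205 and ~313). Continuing.

```bash
python3 -m creep '[{"hand":0,"translation":[0.5,0,0],"delta_rot":[0,0,0]},{"hand":0,"translation":[0.5,0,0],"delta_rot":[0,0,0]},{"hand":0,"translation":[0.5,0,0],"delta_rot":[0,0,0]},{"hand":0,"translation":[0.5,0,0],"delta_rot":[0,0,0]},{"hand":0,"translation":[0.5,0,0],"delta_rot":[0,0,0]},{"hand":0,"translation":[0.5,0,0],"delta_rot":[0,0,0]}]'
python3 st.py
python3 -m creep '[{"hand":0,"translation":[0.5,0,0],"delta_rot":[0,0,0]},{"hand":0,"translation":[0.5,0,0],"delta_rot":[0,0,0]},{"hand":0,"translation":[0.5,0,0],"delta_rot":[0,0,0]},{"hand":0,"translation":[0.4,0,0],"delta_rot":[0,0,0]}]'
python3 st.py
python3 -m creep '[{"hand":0,"translation":[0.3,0,0],"delta_rot":[0,0,0]},{"hand":0,"translation":[0.2,0,0],"delta_rot":[0,0,0]},{"hand":0,"translation":[0,0,0],"delta_rot":[0,0,0]}]'
python3 st.py
python3 - <<'E'
from h import *
snap('wrist','w11')
E
```

```text
t: 16.48
tool_pos: [0.4853, 0.3162, 0.0553]
tool_rot: [-3.023, -0.856, 0.0]
contact_force: [-0.1, -0.2, -1.0]
opening: 0.0
t 16.48 rack mm [-47.8 -17.8] tcp z 55.3 yaw x 31.62 tilt [-0. -0. -1.] F rack [-0.23 -0.12] -1.01 open 0.0 q [0.45 0.13 1.86 0.   1.15 1.47]
t: 16.98
tool_pos: [0.5015, 0.3262, 0.0553]
tool_rot: [-3.023, -0.856, -0.0]
contact_force: [-1.7, -0.0, -0.7]
opening: -0.0
t 16.98 rack mm [-28.8 -17.7] tcp z 55.3 yaw x 31.63 tilt [ 0.  0. -1.] F rack [-1.49  0.87] -0.72 open -0.0 q [0.45 0.17 1.81 0.   1.16 1.47]
t: 17.35
tool_pos: [0.5057, 0.3288, 0.0554]
tool_rot: [-3.023, -0.856, -0.001]
contact_force: [-0.6, -0.3, -0.2]
opening: -0.0001
t 17.35 rack mm [-23.8 -17.7] tcp z 55.4 yaw x 31.62 tilt [ 0.001  0.    -1.   ] F rack [-0.65  0.  ] -0.15 open -0.0001 q [0.45 0.18 1.8  0.   1.16 1.47]
```

View pics/w11.png

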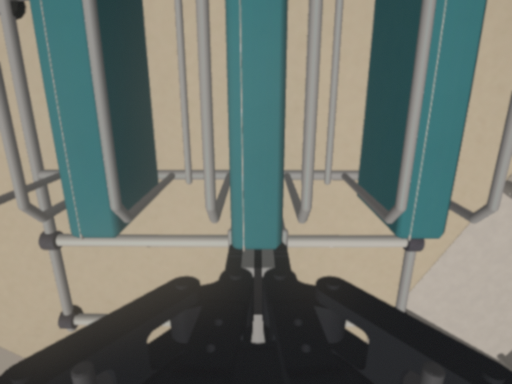

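```bash
for i in 1 2 ; do :; done; python3 -m creep '[{"hand":0,"translation":[0.2,0,0],"delta_rot":[0,0,0]},{"hand":0,"translation":[0.1,0,0],"delta_rot":[0,0,0]},{"hand":0,"translation":[0,0,0],"delta_rot":[0,0,0]}]'
python3 st.py
python3 -m creep '[{"hand":0,"translation":[0.1,0,0],"delta_rot":[0,0,0]},{"hand":0,"translation":[0,0,0],"delta_rot":[0,0,0]}]'
python3 st.py
python3 -m creep '[{"hand":0,"translation":[0.1,0,0],"delta_rot":[0,0,0]},{"hand":0,"translation":[0,0,0],"delta_rot":[0,0,0]}]'
python3 st.py
```

```text
t: 17.77
tool_pos: [0.5081, 0.3303, 0.0555]
tool_rot: [-3.023, -0.856, -0.0]
contact_force: [-1.1, -1.2, 2.0]
opening: -0.0
t 17.77 rack mm [-21.  -17.7] tcp z 55.5 yaw x 31.63 tilt [ 0.  0. -1.] F rack [-1.52 -0.46] 1.99 open -0.0 q [0.45 0.19 1.79 0.   1.16 1.47]
t: 18.02
tool_pos: [0.5089, 0.3308, 0.0553]
tool_rot: [-3.023, -0.856, -0.0]
contact_force: [-0.8, -1.8, -0.3]
opening: 0.0001
t 18.02 rack mm [-20.1 -17.7] tcp z 55.3 yaw x 31.62 tilt [ 0.  0. -1.] F rack [-1.61 -1.1 ] -0.32 open 0.0001 q [0.45 0.19 1.79 0.   1.16 1.47]
t: 18.27
tool_pos: [0.5098, 0.3313, 0.0553]
tool_rot: [-3.023, -0.856, -0.0]
contact_force: [-0.9, -0.7, 0.6]
opening: 0.0
t 18.27 rack mm [-19.  -17.7] tcp z 55.3 yaw x 31.62 tilt [ 0.  0. -1.] F rack [-1.16 -0.13] 0.6 open 0.0 q [0.45 0.19 1.79 0.   1.16 1.47]
```

```bash
python3 -m creep '[{"hand":0,"translation":[0.1,0,0],"delta_rot":[0,0,0]},{"hand":0,"translation":[0,0,0],"delta_rot":[0,0,0]}]'
python3 st.py
python3 -m creep '[{"hand":0,"translation":[0.1,0,0],"delta_rot":[0,0,0]},{"hand":0,"translation":[0,0,0],"delta_rot":[0,0,0]}]'
python3 st.py
python3 - <<'E'
from h import *
snap('wrist','w12')
E
```

```text
t: 18.52
tool_pos: [0.5101, 0.3315, 0.0553]
tool_rot: [3.022, 0.856, -0.003]
contact_force: [-5.0, -2.1, 3.3]
opening: 0.0001
t 18.52 rack mm [-18.7 -17.7] tcp z 55.3 yaw x 31.63 tilt [-0.002 -0.001 -1.   ] F rack [-5.39  0.83] 3.3 open 0.0001 q [ 0.45  0.19  1.78 -0.    1.17  1.47]
t: 18.77
tool_pos: [0.51, 0.3316, 0.0553]
tool_rot: [3.021, 0.856, -0.007]
contact_force: [-8.7, -5.5, 7.4]
opening: 0.0
t 18.77 rack mm [-18.7 -17.7] tcp z 55.3 yaw x 31.64 tilt [-0.004 -0.002 -1.   ] F rack [-10.28  -0.14] 7.43 open 0.0 q [ 0.45  0.2   1.78 -0.    1.17  1.47]
```

View pics/w12.png

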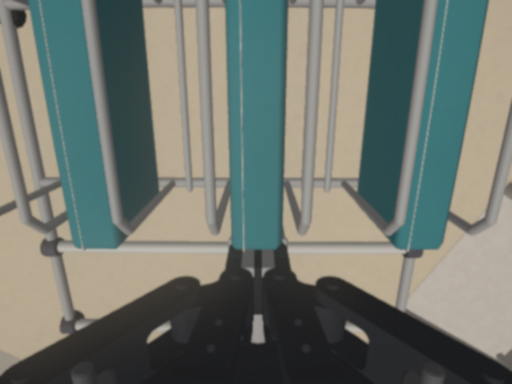

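The cassette has stopped at TCP x = -18.7 mm, and its rear edge is level with both neighbours (row 248). I'm backing off now.

```bash
python3 -m creep '[{"hand":0,"translation":[-0.3,0,0],"delta_rot":[0,0,0]},{"hand":0,"translation":[-1,0,0],"delta_rot":[0,0,0]},{"hand":0,"translation":[-2,0,0],"delta_rot":[0,0,0]},{"hand":0,"translation":[-3,0,0],"delta_rot":[0,0,0]},{"hand":0,"translation":[-3,0,-2],"delta_rot":[0,0,0]},{"hand":0,"translation":[-3,0,-4],"delta_rot":[0,0,0]},{"hand":0,"translation":[-1,0,-4],"delta_rot":[0,0,0]},{"hand":0,"translation":[0,0,0],"delta_rot":[0,0,0]}]'
python3 -m creep '[{"hand":0,"translation":[0,3,-2],"delta_rot":[0,0,0]},{"hand":0,"translation":[0,4,0],"delta_rot":[0,0,0]},{"hand":0,"translation":[0,4,0],"delta_rot":[0,0,0]},{"hand":0,"translation":[0,4,0],"delta_rot":[0,0,0]},{"hand":0,"translation":[0,3,0],"delta_rot":[0,0,0]},{"hand":0,"translation":[0,0,0],"delta_rot":[0,0,0]}]'
python3 st.py
python3 - <<'E'
from h import *
snap('top','top13');snap('wrist','w13')
a=cv2.imread('pics/top13.png')[135:290,175:340];cv2.imwrite('pics/top13z.png',cv2.convertScaleAbs(cv2.resize(a,None,fx=3.8,fy=3.8,interpolation=2),alpha=1.6))
z=np.load('pics/top13.npz');im,d=z['im'],z['d'];r=np.load('rack.npz');Rm,t=r['R'],r['t']
hsv=cv2.cvtColor(im,cv2.COLOR_RGB2HSV)
m=((hsv[...,0]>75)&(hsv[...,0]<105)&(hsv[...,1]>80)).astype(np.uint8)
k=np.zeros_like(m);k[145:255,205:330]=1;m*=k
n,l,st,c=cv2.connectedComponentsWithStats(m)
for i in range(1,n):
    if st[i,4]<60:continue
    vs,us=np.where(l==i);L=(np.array([onz('top',u,v,.072)[:2] for u,v in zip(us,vs)])-t)@Rm*1e3
    print(st[i,4],'x',L[:,0].min().round(1),L[:,0].max().round(1),'med',np.median(L,0).round(1))
E
```

```text
t: 19.82
tool_pos: [0.3998, 0.2634, 0.1594]
tool_rot: [-3.021, -0.856, -0.014]
contact_force: [-0.2, -0.5, 0.3]
opening: 0.0
t: 20.58
tool_pos: [0.4928, 0.108, 0.174]
tool_rot: [-3.024, -0.851, 0.002]
contact_force: [-0.8, -0.2, -0.0]
opening: 0.0003
t 20.57 rack mm [-150.6 -199.1] tcp z 174.0 yaw x 31.45 tilt [-0.002 -0.    -1.   ] F rack [-0.84  0.26] -0.05 open 0.0003 q [ 0.07 -0.19  1.95  0.    1.38  1.09]
283 x -5.1 107.8 med [ 44.  -87.5]
326 x -5.8 107.3 med [ 46.8 -15.9]
278 x -6.0 108.1 med [48.1 51.4]
```

View pics/top13z.png

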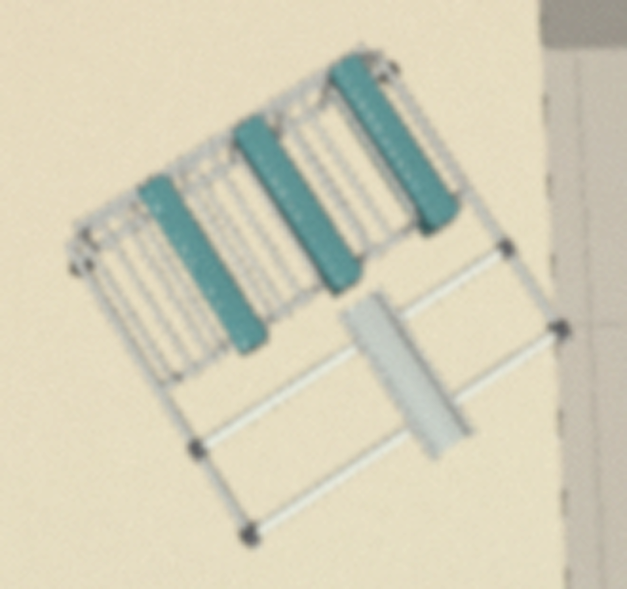

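View pics/w13.png

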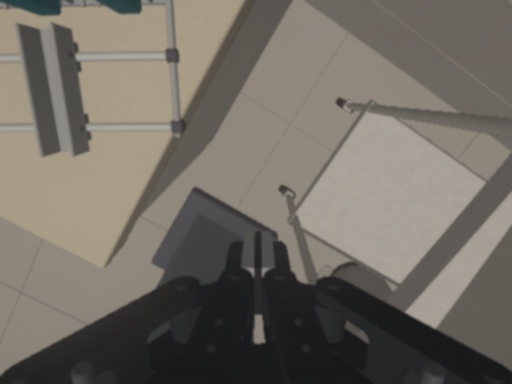

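The top view shows cassettes in gaps 1, 3 and 5, all at the same depth. The guide is empty and lined up with gap 3, and the robot is clear of everything.

```bash
python3 -c "
from station import ctrl
print(ctrl.finish_job())"
```

```text
the job is handed in; nothing more can be done
None
```

The cassette is home against the stop in the third gap from the right. I handed the job in at about 20.7 s. It was all done by pushing with shut fingertips; nothing was gripped or lifted.

- **Guide:** I pushed it about 58 mm left by its right cheek. It read y = -17.4 mm in the rack's frame right after the push and about -18 mm in the next view, against -17.5 mm for the middle of the gap.
- **Cassette:** I pushed it from behind with about 2 N until it stopped. The force then rose to about 10 N along the push with no further movement, and its rear edge is level with the two cassettes already in the rack.
- **Last top view:** The loaded cassette spans x of about -6 to 107 mm, the same as the other two. Its y reads -15.9 mm there, against -17.6 mm in the wrist view taken before the push; both are within the 4 mm allowed. The cassettes in gaps 1 and 5 read the same as at the start, and the robot was touching nothing.
- **Aborted approach:** On the first approach to the guide, the finger linkage would have reached the cassette's top edge. I backed out without contact and turned the hand a quarter turn before pushing.

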